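# Let two rolls into the bread bin with the lid lever

### The job

Two crusty rolls wait on the sloping chute of the bread bin, held back by its lid. With a fingertip press the bin's lever right down and hold it there, so that the linked lid stands wide open and both rolls roll into the bin by themselves, then let the lever up slowly, over two seconds or more, so that the lid eases shut without slamming. Touch neither the lid nor the rolls, pick nothing up, and leave the other things on the bench where they are.

Things in the scene. Friction and masses are not known exactly. Their poses are not given: they have to be found in the camera images.
- roll_bin: Fixed grey bin with chute and lever stand (185 mm high, at x -90, y -150) on a wooden board 350 by 530 mm whose top is 10 to 50 mm above the bench. Origin on the board's top under the bin's centre; y runs from the lever (-y) over the bin to the chute (+y). Bin 150 (x) by 200 (y), walls 6 thick, 160 high, +y wall 112 where rolls come in; floor 6 up. Chute 84 wide climbs 12 degrees from y 100, z 115 to y 270.
- lever_pad (a point): Centre of the top face of the lever's dark steel press pad, 44 (bin's x) by 40 mm, 8 thick, at the lever's free -y end, clear of everything fixed. At rest at x -90, y -290, z 210 mm in the bin's frame, tilted 0.27 rad (outer edge higher); fully pressed it is about 75 mm lower, under 10 mm shifted sideways, tilted 0.28 rad the other way. The point moves with the lever.
- lever_pivot (a point): Axis of the lever, 165 mm above the board, at x = -90, y = -150 mm in the bin's frame; the lever turns about the bin's x. The pad's centre is 147 mm from it.
- lever (a joint): Lever angle, rad: 0 at rest (pad up), grows as the pad is pressed down, stop at 0.55. The weight of the lid is the return force: about 2 to 7 N at the pad. Let go, it flies up and the lid slams.
- lid_angle (a joint): Lid angle, rad: 0 shut and level, 0.935 fully open, above 0.75 wide open. It turns about the bin's x at the top of the -y wall, 165 mm above the board, so that the +y edge lifts. Linked to the lever, it turns 1.7 times as far. The rolls pass from about 0.4 rad. Closing faster than 1.6 rad/s is a slam; letting the pad up at under 60 mm/s is safe.
- roll_a: Crusty round bread roll, a ball of 60 mm across, about 60 g, origin at its centre. Starts on the chute against the lid's skirt; rolls down into the bin by itself once the lid is up. In the bin its centre is 36 mm above the board.
- roll_b: The second roll, the same, next up the chute behind roll_a.
- mug: Bystander: white mug, 72 mm wide, 85 mm high, stands on the board, origin under its centre.
- jar: Bystander: closed jar, 56 mm wide, 85 mm high, stands on the board, origin under its centre.
- tin: Bystander: closed tin, 60 mm wide, 100 mm high, stands on the board, origin under its centre.
- scraper: Bystander: spatula lying flat on the board, origin within it.
- loaf: Bystander: end of a loaf, 100 by 160 mm, 100 mm high, on the bench, origin under its centre.
- bread_tin: Bystander: empty loaf tin, 110 by 220 mm, 70 mm high, on the bench, origin under its centre.
Not all that is in view belongs to the job. What is shaped like the roll_b but turquoise or yellow is not meant.

How it is judged (in metres and radians):
On the way, in this order (a step that is already met when the one before it is completed fails the run):
1. the lever is pressed and the lid starts to lift (value of joint lid_angle above 0.12 rad).
2. both rolls have rolled into the bin and the lever is held well down, the lid wide open (x of roll_a in the frame of roll_bin between -0.07 and 0.07 m and y of roll_a in the frame of roll_bin between -0.095 and 0.095 m and z of each of roll_a, roll_b in the frame of roll_bin below 0.1 m and x of roll_b in the frame of roll_bin between -0.07 and 0.07 m and y of roll_b in the frame of roll_bin between -0.095 and 0.095 m and value of joint lid_angle above 0.75 rad), for 0.1 s.
At the end, for the whole second after the job is handed in: Both rolls lie inside the bin (centres within its walls and less than 100 mm above the board), the lid is shut (under 0.04 rad) and the lever is back up (under 0.04 rad) (x of roll_a in the frame of roll_bin between -0.07 and 0.07 m and y of roll_a in the frame of roll_bin between -0.095 and 0.095 m and z of each of roll_a, roll_b in the frame of roll_bin below 0.1 m and x of roll_b in the frame of roll_bin between -0.07 and 0.07 m and y of roll_b in the frame of roll_bin between -0.095 and 0.095 m and value of joint each of lid_angle, lever below 0.04 rad); the robot touches nothing.
It fails at once if the lid slams: it closes faster than 1.6 rad/s (velocity of joint lid_angle below -1.6 rad/s).
It fails at once if the robot touches the lid (contact force between any of the fingers, the arm and lid above 0.5 N).
It fails at once if the robot touches a roll (contact force between any of the fingers, the arm and roll_a above 0.3 N or contact force between any of the fingers, the arm and roll_b above 0.3 N).
It fails at once if a roll is lifted above the chute (height (world z) of any of roll_a, roll_b above 0.3 m).
It fails at once if a bystander is moved by more than 20 mm (distance of any of mug, jar, tin, scraper, loaf, bread_tin from where it was at the start of the episode above 0.02 m).
It also fails if it takes over 38 s, if anything falls off the work surface, if the arm or the gripper's body presses on something with over 40 N, if the wrist force passes 120 N, or if a joint passes its speed limit or range.

### The arm

A 6-joint arm with a two-finger parallel gripper is mounted at the origin on the work surface. World frame = base frame: x ahead of the robot, y to its left, z up, the work surface at z = 0. Lengths are in mm, angles in rad, forces in N, time in s.
With the tool pointing down it reaches from about 275 to 750 mm from the base axis. Payload 10.2 kg.
Tool frame: the origin (TCP) lies at the very end of the fingers, on their centre line; the grasp point (between the pads) lies 19 mm behind it; x points along the fingers, y is the direction in which the jaws open and shut, and the axes are right-handed (so a half turn about x gives the same grasp; the last joint's range is limited). The gripper opens to 85 mm and grips with 20 to 120 N. Pads are 22 mm wide; open, the fingers measure 114 mm over their backs; the gripper's body (76 mm by 85 mm) begins 54 mm behind the grasp point. The pads swing forward as they close: fully open they stand 13 mm farther back than shut.
Start: joints at [-1.55, 0.313, 1.498, -0, 1.331, -0.223], TCP at [126.717, -509.484, 231.294] pointing down, gripper open.
Joint ranges: [-2.94, 2.94], [-0.97, 2.17], [0.19, 2.56], [-1.23, 4.37], [0.02, 3.11], [-2.88, 2.88]. Speed limits (rad/s): [2.39, 2.39, 3.01, 3.14, 3.14, 3.14].

### API

Orientations are given as a unit quaternion [w, x, y, z].
In Python, from rig import ctrl, viewer, order gives the robot as it stands. The module is installed in compiled form; this text tells all that it offers.
- The arm moves only by the tool carry_out, never from a script. Its argument "deltas" is a list of rows, each a list of 7 numbers: the gripper command: -1 is fully open, 1 is shut, values between are in proportion, then the shift along the tool's x, y, z in mm, then the turn, a rotation vector about the tool's x, y, z in degrees. A call has exactly 5 rows; each row is the pose to reach, as a shift and turn from the pose commanded when the call began, along the tool's axes at that moment; what a row does not reach only later rows make up. A row lasts 1/8 s, in which the tool goes at most 62.5 mm and 10.7 degrees, less where a joint would pass 70% of its speed; a pose out of reach is approached as far as the arm can. A call with a gripper value outside its range is refused whole. The fingers move at their own pace and stop on an object; "newtons" is the grip in N (left out, the last holds). Time passes only in rows, so rows that repeat a pose let the fingers close, or fill a call up. It gives the time, the measured TCP pose, the force and the opening at its end, in the units of the state.
- ctrl.sense(): the state, without advancing time (a new reading comes with each control period).
- viewer.capture(name): name is "scene" or "top"; returns the picture (400x640x3 uint8, red, green, blue); there is no depth.
- viewer.calibration(name): a dict with "fx", "fy", "cx", "cy" (pixels), "xyz" and "attitude" of the camera in the world. Camera axes: x right, y down, z forward; pixel columns grow to the right and rows downward; lengths in mm; the calibration is good to about 2 mm. A picture is of the moment at which its call begins. calibration takes no time and is no camera call.
- order.finish_job(): hands the job in, once; it reports no verdict.
The state is a dict: "time_s": time; "joints": joint angles; "dq": joint speeds; "tau": joint torques, N m; "eef_pos": TCP position; "ee_rot": TCP orientation; "force": force on the tool from outside, world axes, zero at the start; "wrist_torque": the same for the moment, N m; "grip_width": opening from 0.0 (shut) to 1.0 (fully open).
Only numpy, scipy, OpenCV 4.12 (cv2) and the standard library are available. Lean on these libraries where they do the work, as an engineer would, in place of code of your own. Each camera call takes 0.05 s, during which the arm holds its last target. There are 200 camera calls.

## Working session

There is one attempt and no reset: what is moved stays moved. The work goes in short steps, Python scripts to look and compute and a tool call to move; the robot and the scene stay as the last step left them, time stands still between calls to the robot, and variables do not carry over. Pictures are saved under pics/ and viewed, about 8 in all and at most 12, crops included, and the job is handed in when it is done.

Besides the shell and the picture viewer there is one more tool, called after "Emit:" in YAML: its name, and indented under it one key for each argument. carry_out: Moves the arm, as the interface text tells. Its arguments: {"type":"object","properties":{"deltas":{"type":"array"},"newtons":{"type":"number"}},"required":["deltas"]}

```bash
mkdir -p pics; python3 - <<'E'
from rig import ctrl,viewer
import cv2
for n in("scene","top"):
    cv2.imwrite(f"pics/{n}0.png",viewer.capture(n)[:,:,::-1]); print(n,viewer.calibration(n))
print(ctrl.sense())
E
```

```text
scene {'fx': 478.6087648645087, 'fy': 478.6087648645087, 'cx': 318.0217186091895, 'cy': 195.11823315261742, 'xyz': array([ 994.8431012 ,  699.91540971, 1330.73078831]), 'attitude': array([-0.08420492,  0.25694454,  0.91905458, -0.28675374])}
top {'fx': 516.7583921166128, 'fy': 516.7583921166128, 'cx': 314.0335620156632, 'cy': 193.58260798026302, 'xyz': array([ 399.41776473,   -9.23228966, 1775.97211893]), 'attitude': array([ 0.03022669, -0.70144669,  0.71108392, -0.0376636 ])}
{'time_s': 0.1, 'joints': array([-1.55039505e+00,  3.13371548e-01,  1.49834275e+00,  2.57591980e-05,
        1.33101952e+00, -2.23355137e-01]), 'dq': array([ 0.00108403, -0.00140628, -0.00346429, -0.00112793,  0.00078745,
       -0.00042362]), 'tau': array([ 1.88118305e-03, -4.12905657e+01, -2.60142463e+01, -2.57834381e-04,
        3.03397108e-03,  1.41903658e-05]), 'eef_pos': array([ 126.72124485, -509.24302061,  230.81073378]), 'ee_rot': array([ 0.08556505,  0.70191131,  0.08636603, -0.70181197]), 'force': array([ 0.96341596,  0.20979863, -0.81081237]), 'wrist_torque': array([ 0.00992   , -0.01963027, -0.05172733]), 'grip_width': 0.9987280775392706}
```

View pics/scene0.png

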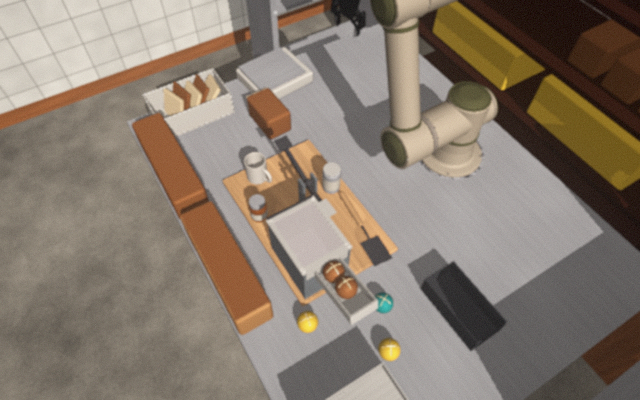

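View pics/top0.png

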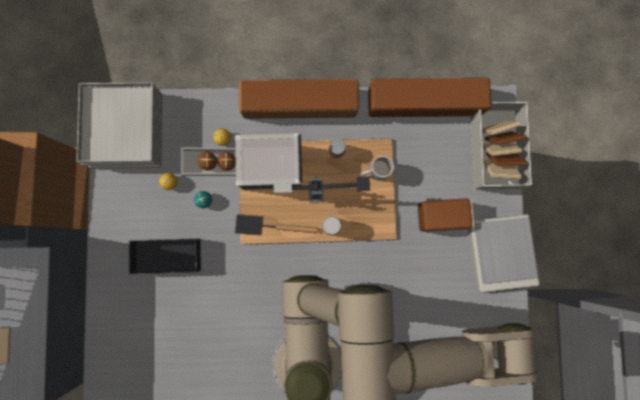

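```bash
python3 - <<'E'
import cv2,numpy as np
a=cv2.imread("pics/top0.png")[120:250,175:405]; b=cv2.imread("pics/scene0.png")[125:305,215:405]
a=cv2.resize(a,None,fx=3.4,fy=3.4,interpolation=2);b=cv2.resize(b,None,fx=3.2,fy=3.2,interpolation=2)
cv2.imwrite("pics/tc.png",a);cv2.imwrite("pics/sc.png",b)
E
```

```text
(no output)
```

View pics/tc.png

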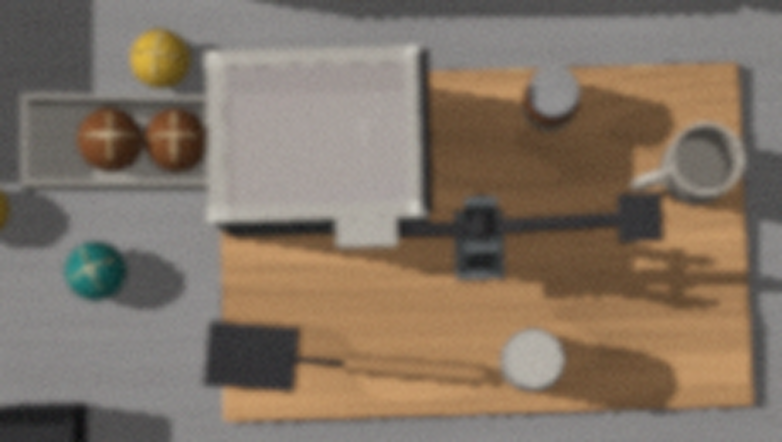

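View pics/sc.png

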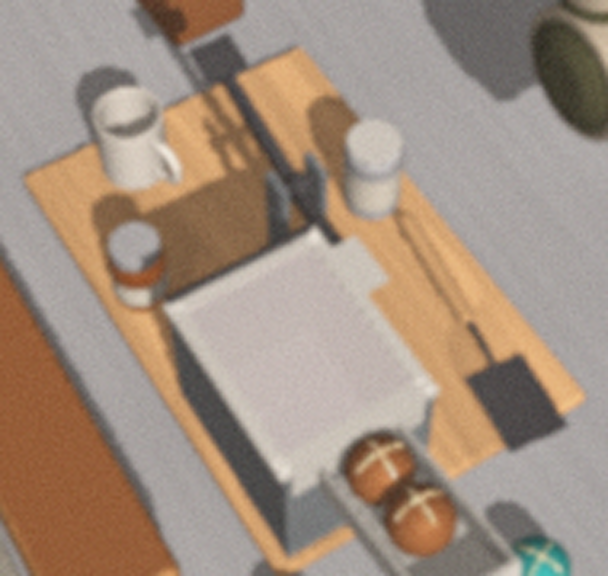

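Candidates for the pad: dark square at the lever's free end (top 363,184; scene 283,144). The scraper blade (top 249,225) and the stand (316,190) are also dark but don't match. The bread rolls are the brown ones at (207,161) and (227,161); the turquoise and yellow balls are decoys. Now I'll triangulate.

```bash
cat >h.py <<'E'
import numpy as np
from rig import ctrl,viewer
from scipy.spatial.transform import Rotation as R
C={n:viewer.calibration(n) for n in("scene","top")}
def Rq(q): return R.from_quat(np.r_[q[1:],q[0]]).as_matrix()
def ray(n,u,v):
    c=C[n]; d=Rq(c["attitude"])@[(u-c["cx"])/c["fx"],(v-c["cy"])/c["fy"],1]; return c["xyz"],d/np.linalg.norm(d)
def atz(n,u,v,z):
    o,d=ray(n,u,v); return o+d*(z-o[2])/d[2]
def tri(t,s):
    (o,d),(p,e)=ray("top",*t),ray("scene",*s)
    k=np.linalg.lstsq(np.c_[d,-e],p-o,rcond=None)[0]; a,b=o+k[0]*d,p+k[1]*e
    return (a+b)/2,np.linalg.norm(a-b)
E
python3 - <<'E'
from h import *
np.set_printoptions(precision=1,suppress=True)
T=lambda x,y:(x/3.4+175-.35,y/3.4+120-.35)
S=lambda x,y:(x/3.2+215-.35,y/3.2+125-.35)
for n,t,s in [("pad",(640,217),(219,60)),("lid+x+y",(209,50),(285,478)),("lid+x-y",(421,49),(168,305)),("lid-x-y",(424,218),(317,235)),("lid-x+y",(210,222),(432,390)),
 ("board-x-y",(752,403),(298,47)),("board+x-y",(740,66),(28,178)),("board-x+y",(224,419),(582,403)),("mug",(703,160),(130,110)),("tin",(533,358),(374,142))]:
    print(n,*tri(T(*t),S(*s)))
s=ctrl.sense(); print(Rq(s["ee_rot"]))
E
```

```text
pad [ 577.6 -175.   218.7] 1.477316494516442
lid+x+y [738.8 216.5 182.6] 8.276700680643524
lid+x-y [740.1  19.9 179.9] 2.8755814212547604
lid-x-y [584.9  18.6 170.5] 1.2702396868367976
lid-x+y [584.6 212.5 178.3] 3.28886617162022
board-x-y [ 413.4 -305.4   14.5] 1.2051025356774494
board+x-y [ 755.3 -303.2    5.5] 4.058852091162242
board-x+y [404.6 224.2   0.1] 0.3216328615394456
mug [ 645.7 -249.4  107.6] 1.081275514678688
tin [457.1 -82.  113.8] 0.8877528274503393
[[ 0.   0.2 -1. ]
 [ 0.  -1.  -0.2]
 [-1.  -0.  -0. ]]
```

```bash
python3 - <<'E'
from h import *
np.set_printoptions(precision=3,suppress=True)
s=ctrl.sense(); M=Rq(s["ee_rot"]);print(M)
for p in [(577,-177,270),(577,-177,222)]: print(M.T@(np.array(p)-s["eef_pos"]))
E
```

```text
[[ 0.     0.241 -0.97 ]
 [ 0.001 -0.97  -0.241]
 [-1.    -0.001 -0.   ]]
[ -38.809 -213.793 -517.164]
[   9.191 -213.74  -517.151]
```

Emit:
carry_out:
  deltas:
    - [1, -40, 0, 0, 0, 0, 0]
    - [1, -59, -10, -25, 0, 0, 0]
    - [1, -59, -28, -68, 0, 0, 0]
    - [1, -59, -46, -112, 0, 0, 0]
    - [1, -59, -66, -160, 0, 0, 0]
  newtons: 40

```text
time_s: 0.72
eef_pos: [267.0, -405.8, 290.0]
ee_rot: [-0.086, -0.702, -0.086, 0.702]
force: [0.1, -0.4, -0.1]
grip_width: -0.001
```

Emit:
carry_out:
  deltas:
    - [1, 0, -20, -48, 0, 0, 0]
    - [1, 0, -40, -97, 0, 0, 0]
    - [1, 0, -60, -145, 0, 0, 0]
    - [1, 0, -80, -193, 0, 0, 0]
    - [1, 0, -100, -242, 0, 0, 0]

```text
time_s: 1.35
eef_pos: [477.9, -250.1, 290.1]
ee_rot: [-0.086, -0.702, -0.086, 0.702]
force: [-0.3, -1.5, 0.2]
grip_width: 0.001
```

Emit:
carry_out:
  deltas:
    - [1, 0, -18, -45, 0, 0, 0]
    - [1, 0, -32, -80, 0, 0, 0]
    - [1, 0, -42, -103, 0, 0, 0]
    - [1, 0, -48, -115, 0, 0, 0]
    - [1, 0, -48, -115, 0, 0, 0]

```text
time_s: 1.98
eef_pos: [576.8, -176.8, 289.9]
ee_rot: [-0.086, -0.702, -0.086, 0.702]
force: [0.5, -0.4, -0.6]
grip_width: 0.003
```

```bash
python3 - <<'E'
from h import *
import cv2
np.set_printoptions(precision=3,suppress=True)
s=ctrl.sense();print(s["time_s"],s["eef_pos"],s["force"],s["grip_width"],s["joints"],Rq(s["ee_rot"]).T@(np.array((577,-177,235))-s["eef_pos"]))
a=viewer.capture("top")[120:250,275:405,::-1];b=viewer.capture("scene")[80:250,230:400,::-1]
cv2.imwrite("pics/c1.png",np.hstack([cv2.resize(a,(400,400)),cv2.resize(b,(400,400))]))
E
```

```text
1.975 [ 576.794 -176.839  289.923] [ 0.488 -0.423 -0.591] 0.0033597369034619813 [-0.491  0.462  1.133 -0.     1.547  0.835] [54.923  0.227 -0.194]
```

View pics/c1.png

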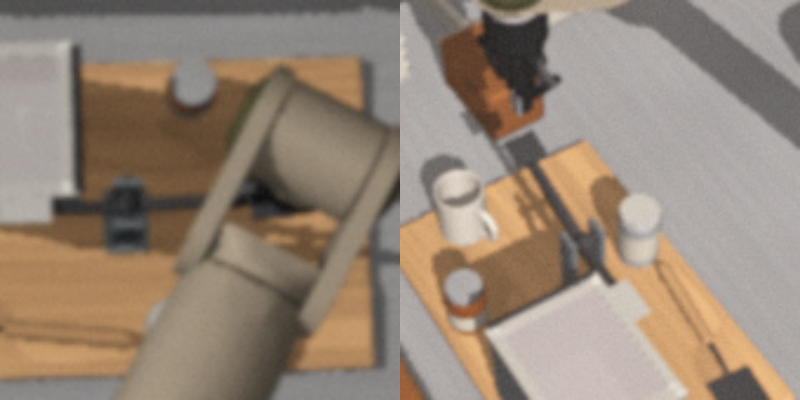

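The left crop shows the arm covering the pad. In the right crop the fingertip (520,105) is directly above the pad (525,150). Descending.

Emit:
carry_out:
  deltas:
    - [1, 15, 0, 0, 0, 0, 0]
    - [1, 35, 0, 0, 0, 0, 0]
    - [1, 50, 0, 0, 0, 0, 0]
    - [1, 56, 0, 0, 0, 0, 0]
    - [1, 60, 0, 0, 0, 0, 0]

```text
time_s: 2.7
eef_pos: [576.8, -177.1, 230.3]
ee_rot: [0.086, 0.702, 0.086, -0.702]
force: [0.8, -0.5, -0.3]
grip_width: 0.004
```

Emit:
carry_out:
  deltas:
    - [1, 3, 0, 0, 0, 0, 0]
    - [1, 6, 0, 0, 0, 0, 0]
    - [1, 9, 0, 0, 0, 0, 0]
    - [1, 12, 0, 0, 0, 0, 0]
    - [1, 15, 0, 0, 0, 0, 0]

```text
time_s: 3.32
eef_pos: [577.4, -177.8, 216.8]
ee_rot: [0.087, 0.703, 0.085, -0.701]
force: [-0.3, -2.6, 6.4]
grip_width: -0.002
```

Emit:
carry_out:
  deltas:
    - [1, 5, 0, 0, 0, 0, 0]
    - [1, 10, 0, 0, 0, 0, 0]
    - [1, 16, 0, 0, 0, 0, 0]
    - [1, 22, 0, 0, 0, 0, 0]
    - [1, 28, 0, 0, 0, 0, 0]

```text
time_s: 3.95
eef_pos: [577.4, -178.0, 188.6]
ee_rot: [0.087, 0.703, 0.085, -0.701]
force: [0.4, -3.0, 5.7]
grip_width: 0.003
```

Emit:
carry_out:
  deltas:
    - [1, 6, 0, 0, 0, 0, 0]
    - [1, 12, 0, 0, 0, 0, 0]
    - [1, 18, 0, 0, 0, 0, 0]
    - [1, 24, 0, 0, 0, 0, 0]
    - [1, 28, 0, 0, 0, 0, 0]

```text
time_s: 4.58
eef_pos: [577.1, -176.8, 159.2]
ee_rot: [0.086, 0.702, 0.086, -0.701]
force: [1.3, -0.1, 4.2]
grip_width: -0.001
```

```bash
python3 - <<'E'
from h import *
import cv2
s=ctrl.sense();print(s["time_s"],s["eef_pos"],s["force"])
b=viewer.capture("scene")[80:330,200:450,::-1]
cv2.imwrite("pics/c2.png",cv2.resize(b,(600,600),interpolation=2))
E
```

```text
4.575 [ 577.13480214 -176.79646242  159.23099011] [ 1.28177101 -0.09386308  4.20520006]
```

View pics/c2.png

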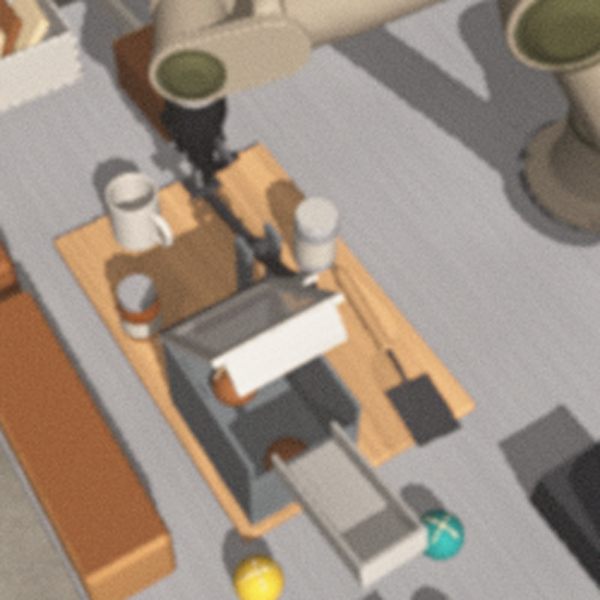

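The lid is open (white skirt at 285,345), the chute is empty and both rolls are in the bin (235,388 and 290,450). Next I'll press gently to the stop.

Emit:
carry_out:
  deltas:
    - [1, 2, 0, 0, 0, 0, 0]
    - [1, 4, 0, 0, 0, 0, 0]
    - [1, 6, 0, 0, 0, 0, 0]
    - [1, 8, 0, 0, 0, 0, 0]
    - [1, 9, 0, 0, 0, 0, 0]

```text
time_s: 5.25
eef_pos: [576.6, -177.0, 150.0]
ee_rot: [-0.086, -0.702, -0.086, 0.702]
force: [-0.8, 1.1, 3.7]
grip_width: -0.001
```

Emit:
carry_out:
  deltas:
    - [1, 1, 0, 0, 0, 0, 0]
    - [1, 2, 0, 0, 0, 0, 0]
    - [1, 3, 0, 0, 0, 0, 0]
    - [1, 3, 0, 0, 0, 0, 0]
    - [1, 3, 0, 0, 0, 0, 0]

```text
time_s: 5.88
eef_pos: [576.8, -177.0, 147.3]
ee_rot: [-0.086, -0.702, -0.086, 0.702]
force: [0.1, 1.0, 3.1]
grip_width: -0.007
```

Emit:
carry_out:
  deltas:
    - [1, 1, 0, 0, 0, 0, 0]
    - [1, 2, 0, 0, 0, 0, 0]
    - [1, 3, 0, 0, 0, 0, 0]
    - [1, 4, 0, 0, 0, 0, 0]
    - [1, 4, 0, 0, 0, 0, 0]

```text
time_s: 6.5
eef_pos: [577.1, -177.1, 146.1]
ee_rot: [0.087, 0.703, 0.086, -0.701]
force: [-8.1, 4.4, 21.9]
grip_width: 0.005
```

```bash
python3 - <<'E'
from h import *
import cv2
s=ctrl.sense();print(s["time_s"],s["eef_pos"],s["force"])
b=viewer.capture("scene")[170:310,240:380,::-1];a=viewer.capture("top")[100:240,170:310,::-1]
cv2.imwrite("pics/c3.png",np.hstack([cv2.resize(i,(400,400),interpolation=2) for i in (a,b)]))
E
```

```text
6.5 [ 577.05946177 -177.07047775  146.09026582] [-8.07570367  4.41939946 21.88351408]
```

View pics/c3.png

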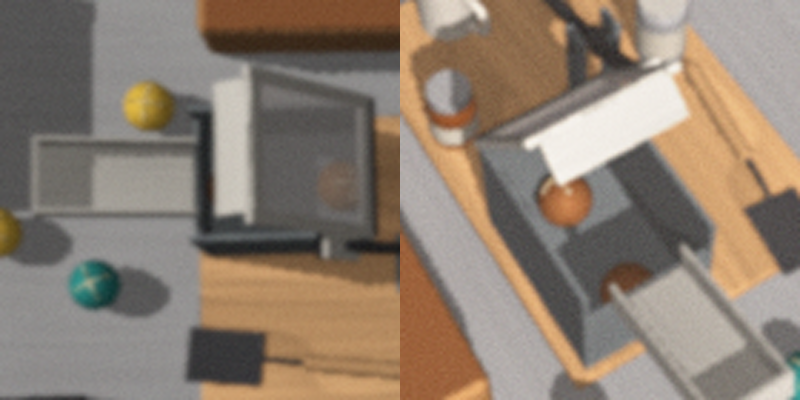

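The lever is at its stop (22 N), and both rolls sit low in the bin (in the right crop at 565,200 and 627,285). Now the slow release, about 29 mm/s.

Emit:
carry_out:
  deltas:
    - [1, -3, 0, 0, 0, 0, 0]
    - [1, -6, 0, 0, 0, 0, 0]
    - [1, -10, 0, 0, 0, 0, 0]
    - [1, -14, 0, 0, 0, 0, 0]
    - [1, -18, 0, 0, 0, 0, 0]

```text
time_s: 7.22
eef_pos: [576.8, -177.3, 161.6]
ee_rot: [0.086, 0.702, 0.086, -0.702]
force: [0.8, -3.2, 3.0]
grip_width: -0.001
```

Emit:
carry_out:
  deltas:
    - [1, -4, 0, 0, 0, 0, 0]
    - [1, -8, 0, 0, 0, 0, 0]
    - [1, -12, 0, 0, 0, 0, 0]
    - [1, -16, 0, 0, 0, 0, 0]
    - [1, -20, 0, 0, 0, 0, 0]

```text
time_s: 7.85
eef_pos: [576.8, -177.1, 181.7]
ee_rot: [0.086, 0.702, 0.086, -0.702]
force: [0.5, -3.8, 5.4]
grip_width: -0.002
```

Emit:
carry_out:
  deltas:
    - [1, -4, 0, 0, 0, 0, 0]
    - [1, -8, 0, 0, 0, 0, 0]
    - [1, -12, 0, 0, 0, 0, 0]
    - [1, -16, 0, 0, 0, 0, 0]
    - [1, -20, 0, 0, 0, 0, 0]

```text
time_s: 8.48
eef_pos: [576.7, -176.3, 201.4]
ee_rot: [-0.086, -0.702, -0.087, 0.702]
force: [0.4, 4.1, 4.9]
grip_width: -0.0
```

Emit:
carry_out:
  deltas:
    - [1, -3, 0, 0, 0, 0, 0]
    - [1, -6, 0, 0, 0, 0, 0]
    - [1, -9, 0, 0, 0, 0, 0]
    - [1, -12, 0, 0, 0, 0, 0]
    - [1, -15, 0, 0, 0, 0, 0]

```text
time_s: 9.1
eef_pos: [576.7, -177.0, 216.5]
ee_rot: [-0.086, -0.702, -0.086, 0.702]
force: [0.3, 2.3, 3.5]
grip_width: -0.001
```

Emit:
carry_out:
  deltas:
    - [1, -3, 0, 0, 0, 0, 0]
    - [1, -6, 0, 0, 0, 0, 0]
    - [1, -9, 0, 0, 0, 0, 0]
    - [1, -12, 0, 0, 0, 0, 0]
    - [1, -15, 0, 0, 0, 0, 0]

```text
time_s: 9.72
eef_pos: [576.6, -177.5, 231.0]
ee_rot: [-0.086, -0.702, -0.086, 0.702]
force: [0.1, -0.1, -0.1]
grip_width: 0.0
```

Contact is gone at z 231. Backing well off, then checking.

Emit:
carry_out:
  deltas:
    - [1, -10, 0, 0, 0, 0, 0]
    - [1, -25, 0, 0, 0, 0, 0]
    - [1, -45, 0, 0, 0, 0, 0]
    - [1, -65, 0, 0, 0, 0, 0]
    - [1, -70, 0, 0, 0, 0, 0]

```text
time_s: 10.35
eef_pos: [577.1, -177.3, 303.2]
ee_rot: [0.087, 0.703, 0.085, -0.701]
force: [0.0, -0.6, -0.3]
grip_width: -0.0
```

Emit:
carry_out:
  deltas:
    - [1, 0, 10, 25, 0, 0, 0]
    - [1, 0, 28, 70, 0, 0, 0]
    - [1, 0, 45, 110, 0, 0, 0]
    - [1, 0, 54, 130, 0, 0, 0]
    - [1, 0, 54, 130, 0, 0, 0]

```text
time_s: 10.98
eef_pos: [462.9, -261.5, 301.3]
ee_rot: [-0.085, -0.702, -0.085, 0.702]
force: [0.1, 0.7, -1.2]
grip_width: 0.001
```

```bash
python3 - <<'E'
from h import *
import cv2
s=ctrl.sense();print(s["time_s"],s["eef_pos"],s["force"])
a=viewer.capture("top")[100:260,160:420,::-1];b=viewer.capture("scene")[80:340,200:460,::-1]
cv2.imwrite("pics/c4.png",np.hstack([cv2.resize(a,(450,277)),np.zeros((277,2,3),np.uint8),cv2.resize(b,(277,277),interpolation=2)]))
cv2.imwrite("pics/topend.png",a)
E
```

```text
10.975 [ 462.86038942 -261.51467129  301.31120507] [ 0.10750405  0.68264546 -1.18041766]
```

View pics/c4.png

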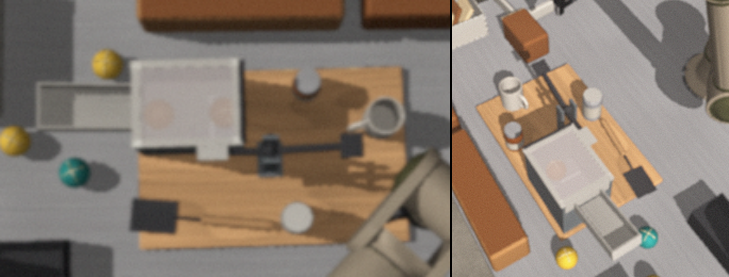

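The lid is shut, with both rolls visible through it (left crop at 158,113 and 223,110). The pad is back at its starting pixel (363,184), and the bystanders look unmoved.

```bash
python3 -c "
from rig import order
print(order.finish_job())"
```

```text
the job is handed in; nothing more can be done
None
```

I handed the job in at about 11 s of the 38 s allowed; no verdict was reported.

- **Press:** I found the pad at about (577, -175, 219) mm. With the shut fingertips I pressed it to its stop, where the force rose to 22 N. The pictures there show the lid open and both rolls in the bin.
- **Release:** I let the lever up over about 3 s at roughly 30 mm/s. The force fell to zero at z 231, and I then backed the arm clear.
- **Last checks:** The lid is shut with both rolls visible through it, and the pad is back at its starting pixel. The mug, jar, tin, scraper, loaf and bread tin look unmoved, judged by eye rather than measured. Force readings away from contact stayed at noise level (up to about 1.5 N).

No check failed or disagreed. The lid and lever angles were judged only from the pictures and the pad height, since there is no joint reading for them.

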